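# Read the glass plates on both sides and pack them

## Task

With the glass plates standing in the reader as they are, tilt the red jog lever to the yellow dot, hold it there for a second and let it spring back upright; then draw each plate up out of its slot, turn it half round and slide it fully home in a reader slot again, so that its orange edge is on the near, blue-dot side. With all of them reversed, hold the lever to the blue dot for a second and let it spring back, then move every plate into the blue carrier, each upright and fully down in a slot of its own, either way round, without disturbing the bottle or the dish.

Things in the scene. Friction and masses are not known exactly. Their poses are not given: they have to be found in the camera images.
- reader: fixed two-sided plate reader: white slotted part 104 (x) by 160 mm (y), grey console at its right end. Origin: centre of the slotted part's underside, on the bench; x points across it to the far side (away from the robot within 17 degrees), y left along the row of slots, z up. Three open-topped slots at y = -48, 0, +48 mm. A seated plate has its width along x, centre at z 77.5, top at 125 mm
- reader_floor (a point): middle of the reader's centre slot, on the slot floor, 30 mm above the bench; reader axes. Each slot is 12 mm wide in y, 66 mm long in x; walls rise 35 mm above this floor, then flared lips to 45 mm above it
- console_top (a point): centre of the console's top, under the lever, at reader (0, -123, 60) mm; console 104 (x) by 86 mm (y). Yellow dot 34 mm to its far (+x) side, blue dot 34 mm to its near (-x) side
- jog_lever (a joint): spring-centred momentary lever on the console, in rad: 0 upright at rest, positive leaning to the yellow dot (reader +x), negative to the blue dot, stops at +-0.6. Pivot at reader (0, -123, 62) mm, axis along reader y. Spring 0.4 N m/rad: about 4 N at the ball to lean it fully. Let go, it returns upright by itself
- jog_lever_tip (a point): centre of the lever's red ball (20 mm diameter), 55 mm above the pivot, on an 8 mm steel stem; its own z runs along the stem
- carrier: loose blue plate carrier, empty at first, 100 (x) by 156 mm (y), 0.7 kg. Origin: centre of its underside; x along the slots, y along the row, z up. Three open-topped slots at y = -48, 0, +48 mm, 12 mm wide in y, 66 mm long in x, floor at z 8, walls to 43, flared lips to 53 mm. A seated plate has its width along x, centre at z 55.5, top at 103 mm
- glass_a_center (a point): one of 2 or 3 identical white-framed upright glass plates, 60 wide, 8 thick, 95 mm tall, 70 g; one vertical edge and its top corner are orange. This point: its centre, half-way up; x along the width to the orange edge, y through the thickness, z up. Starts standing in any of the reader's slots with the orange edge to the reader's far (yellow dot) side. May be absent.
- glass_a_mark (a point): middle of the orange vertical edge of that plate, 27 mm along x from glass_a_center
- glass_b_center (a point): one of 2 or 3 identical white-framed upright glass plates, 60 wide, 8 thick, 95 mm tall, 70 g; one vertical edge and its top corner are orange. This point: its centre, half-way up; x along the width to the orange edge, y through the thickness, z up. Starts standing in any of the reader's slots with the orange edge to the reader's far (yellow dot) side. May be absent.
- glass_b_mark (a point): middle of the orange vertical edge of that plate, 27 mm along x from glass_b_center
- glass_c_center (a point): one of 2 or 3 identical white-framed upright glass plates, 60 wide, 8 thick, 95 mm tall, 70 g; one vertical edge and its top corner are orange. This point: its centre, half-way up; x along the width to the orange edge, y through the thickness, z up. Starts standing in any of the reader's slots with the orange edge to the reader's far (yellow dot) side. May be absent.
- glass_c_mark (a point): middle of the orange vertical edge of that plate, 27 mm along x from glass_c_center
- bottle: bystander: upright reagent bottle with a blue cap, 52 mm wide, 107 mm tall, loose; origin at the centre of its underside
- dish: bystander: round petri dish with pink filling, 91 mm wide, 16 mm high, loose; origin at the centre of its underside
Mind the look-alikes: they are no part of the job. What is shaped like the part that bears glass_a_center but pink or purple is not meant.

How it is judged:
By the outcome, as a careful person would: the job done as asked, in the order asked, and still so for the second after the job is handed in, with the robot touching nothing.
Of glass_a, glass_b, glass_c only 2 to 3 are there at a start; the rules pass over those that are not, and their reading is None.
At some moment in a run one of carrier may be knocked a few centimetres aside while the robot is not near it.
It also fails if it takes over 210 s, if anything falls off the work surface, if the arm or the gripper's body presses on something with over 40 N, if the wrist force passes 120 N, or if a joint passes its speed limit or range.

## Robot

A 6-joint arm with a two-finger parallel gripper is mounted at the origin on a cart in front of the work surface, level with it; the furniture and walls round the work are solid. World frame = base frame: x ahead of the robot, y to its left, z up, the work surface at z = 0. Lengths are in mm, angles in rad, forces in N, time in s.
With the tool pointing down it reaches from about 400 to 825 mm from the base axis. Payload 7 kg.
Tool frame: the origin (TCP) lies at the very end of the fingers, on their centre line; the grasp point (between the pads) lies 19 mm behind it; z points along the fingers, y is the line along which they close (so a half turn about z gives the same grasp; the last joint's range is limited). The gripper opens to 88 mm and grips with 3 to 60 N. Pads are 19 mm wide; open, the fingers measure 130 mm over their backs; the gripper's body (78 mm by 193 mm) begins 47 mm behind the grasp point.
Start: joints at [1.611, 0.359, 0.012, 0, -1.224, -0.288], TCP at [165.569, 654.356, 226.561] pointing down, gripper open.
Joint ranges: [-3.07, 3.07], [-1.43, 2.12], [-1.02, 1.25], [-3.03, 1.67], [-3.05, -0], [-3.03, 3.03]. Speed limits (rad/s): [2.39, 2.39, 3.01, 3.14, 3.14, 3.14].

## Interface

Orientations are given as a unit quaternion [x, y, z, w].
In Python, from plant import bot gives the robot as it stands. Calls block until the motion is done:
- bot.move_ptp(position, orientation): joint-space move of the TCP to a pose.
- bot.line_to(position, velocity=150, ori=None): straight line of the TCP; ori=None keeps the orientation; velocity is the mean speed in mm/s.
- bot.move_joints(angles): joint-space move.
- bot.move_gripper(opening, force=None): finger opening in mm; force is the grip in N (None keeps the last); returns when the fingers have stopped.
- bot.pause(seconds).
- bot.solve_ik(position, orientation): joint angles nearest the present ones, or None.
- bot.read_state(): the state.
- bot.camera(name): name is "scene" or "top" or "wrist"; returns the picture (420x560x3 uint8, red, green, blue); there is no depth.
- bot.get_calibration(name): a dict with "fx", "fy", "cx", "cy" (pixels), "view" (4x4, takes a point from world to camera coordinates); the wrist camera has in their place "T_tool_cam" (4x4, takes a point from camera to tool coordinates, whose origin is the TCP and whose axes are the flange's). Camera axes: x right, y up, looking along -z (the intrinsics and any distortion apply to the point x, -y, -z); pixel columns grow to the right and rows downward; lengths in mm; the calibration is good to about 2 mm. The wrist camera is an equidistant fisheye: a pixel r from the principal point sees the ray r / f radians off the axis. A picture is of the moment at which its call begins: read the wrist's pose just before it. get_calibration takes no time and is no camera call.
A pose or a line that the arm cannot do raises bot.Unreachable and nothing moves.
- bot.close_job(): hands the job in; it is judged then, once.
The state is a dict: "t": time; "joint_pos": joint angles; "qvel": joint speeds; "tau": joint torques, N m; "tcp_pos": TCP position; "eef_rot": TCP orientation; "contact_force": force on the tool from outside, world axes, zero at the start; "moment": the same for the moment, N m; "width": finger opening in mm; "finger_force": force on a finger pad.
Only numpy, scipy, OpenCV 4.12 (cv2) and the standard library are available. Lean on these libraries where they do the work, as an engineer would, in place of code of your own. Each camera call takes 0.05 s, during which the arm holds its last target. There are 200 camera calls.

## Working session

There is one attempt and no reset: what is moved stays moved. The work goes in short steps, each a Python script; the robot and the scene stay as the last script left them, time stands still between calls to the robot, and variables do not carry over. Pictures are saved under pics/ and viewed, at most 14 in all, crops included, and the job is handed in when it is done.

```bash
mkdir -p pics; ls; python3 - <<'E'
from plant import bot
import cv2,numpy as np
np.set_printoptions(precision=3,suppress=True)
for n in("scene","top","wrist"):
    print(n,bot.get_calibration(n))
for n in("scene","top"):
    cv2.imwrite(f"pics/{n}0.png",bot.camera(n)[:,:,::-1])
print(bot.read_state())
E
```

```text
pics
scene {'fx': 413.118241878971, 'fy': 413.118241878971, 'cx': 282.5051021371546, 'cy': 208.76094199557824, 'view': array([[   0.744,   -0.668,   -0.005, -407.975],
       [   0.343,    0.375,    0.861, -274.222],
       [  -0.574,   -0.642,    0.508, -681.595],
       [   0.   ,    0.   ,    0.   ,    1.   ]])}
top {'fx': 433.5154854505621, 'fy': 433.5154854505621, 'cx': 278.4823418478204, 'cy': 206.30056556388965, 'view': array([[    0.022,    -1.   ,    -0.015,    15.256],
       [    0.992,     0.02 ,     0.122,  -550.225],
       [   -0.122,    -0.018,     0.992, -1033.073],
       [    0.   ,     0.   ,     0.   ,     1.   ]])}
wrist {'fx': 325.19226210127806, 'fy': 325.19226210127806, 'cx': 283.55019601387346, 'cy': 206.97312604486584, 'T_tool_cam': array([[   0.   ,    0.956,    0.294,   80.793],
       [   1.   ,   -0.   ,    0.001,    1.11 ],
       [   0.001,    0.294,   -0.956, -157.988],
       [   0.   ,    0.   ,    0.   ,    1.   ]])}
{'t': 0.1, 'joint_pos': array([ 1.611,  0.359,  0.011, -0.   , -1.224, -0.288]), 'qvel': array([-0.001, -0.002,  0.003,  0.002, -0.001, -0.   ]), 'tau': array([ -0.001, -58.416,  29.375,   7.016,   0.01 ,  -0.   ]), 'tcp_pos': array([165.464, 653.953, 225.714]), 'eef_rot': array([ 0.992, -0.124, -0.   ,  0.001]), 'contact_force': array([ 0.213,  0.35 , -0.837]), 'moment': array([-0.017,  0.023, -0.026]), 'finger_force': 0.0, 'width': 87.6097331772336}
```

View pics/top0.png

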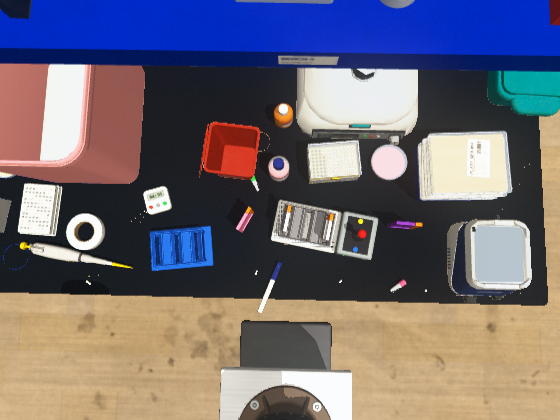

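View pics/scene0.png

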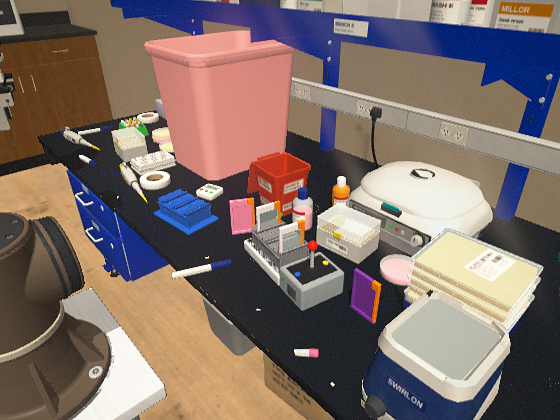

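The top view shows the reader at about (305,225) with plates near (290,215) and (330,225), the lever ball at (362,234), the carrier at (181,248), the bottle at (278,167) and the dish at (389,162). Purple and pink decoys lie outside the reader. Next I'll take closer wrist views.

```bash
cat > h.py <<'E'
from plant import bot
import cv2,numpy as np
from scipy.spatial.transform import Rotation as R
np.set_printoptions(precision=3,suppress=True)
def pix2w(n,uv,z,st=None):
    """pixel -> world point on plane z"""
    c=bot.get_calibration(n); p=np.array([(uv[0]-c['cx'])/c['fx'],(uv[1]-c['cy'])/c['fy']])
    if n=='wrist':
        r=np.linalg.norm(p); s=np.sin(r)/r if r>1e-9 else 1
        d=np.array([p[0]*s,-p[1]*s,-np.cos(r)])
        T=Tw(st); 
    else:
        d=np.array([p[0],-p[1],-1]); T=np.linalg.inv(c['view'])
    o=T[:3,3]; d=T[:3,:3]@d
    return o+d*(z-o[2])/d[2]
def Tw(st):
    T=np.eye(4);T[:3,:3]=R.from_quat(st['eef_rot']).as_matrix();T[:3,3]=st['tcp_pos']
    return T@bot.get_calibration('wrist')['T_tool_cam']
def w2pix(n,P,st=None):
    c=bot.get_calibration(n); V=c['view'] if n!='wrist' else np.linalg.inv(Tw(st))
    q=V[:3,:3]@np.asarray(P,float)+V[:3,3]; x,y,z=q[0],-q[1],-q[2]
    if n=='wrist':
        h=np.hypot(x,y); k=np.arctan2(h,z)/h
    else: k=1/z
    return np.array([c['fx']*x*k+c['cx'],c['fy']*y*k+c['cy']])
def down(yaw):
    """tool pointing down, tool x at angle yaw in world"""
    return (R.from_euler('z',yaw)*R.from_euler('x',np.pi)).as_quat()
E
python3 - <<'E'
from h import *
for nm,uv,z in [("reader",(305,225),70),("ball",(362,234),117),("carrier",(181,248),50),("bottle",(278,161),107),("dish",(389,162),16),("rl",(277,201),75),("rr",(343,212),75)]:
    print(nm,pix2w('top',uv,z))
import json
def shot(p,yaw,name):
    bot.move_ptp(p,down(yaw)); bot.pause(.3); st=bot.read_state(); im=bot.camera('wrist')
    cv2.imwrite(f'pics/{name}.png',im[:,:,::-1]); 
    json.dump({k:np.asarray(st[k]).tolist() for k in('tcp_pos','eef_rot','t')},open(f'pics/{name}.json','w')); print(st['t'],st['tcp_pos'],st['joint_pos'])
c=pix2w('top',(181,248),50); r=pix2w('top',(320,228),75)
shot([c[0],c[1],250],0,'wc'); shot([r[0]-20,r[1],300],0,'wr')
a=cv2.imread('pics/wc.png');b=cv2.imread('pics/wr.png')
E
```

```text
reader [502.11  -37.385  70.   ]
ball [ 480.757 -163.351  117.   ]
carrier [442.112 258.634  50.   ]
bottle [646.688  29.031 107.   ]
dish [ 670.264 -249.294   16.   ]
rl [557.307  29.937  75.   ]
rr [ 534.272 -126.163   75.   ]
2.1583 [441.983 259.062 249.832] [ 0.914  0.074 -0.304  0.    -1.194  0.658]
3.7833 [475.506 -71.791 299.822] [ 0.26  -0.01  -0.277 -0.    -1.304  1.312]
```

View pics/wc.png

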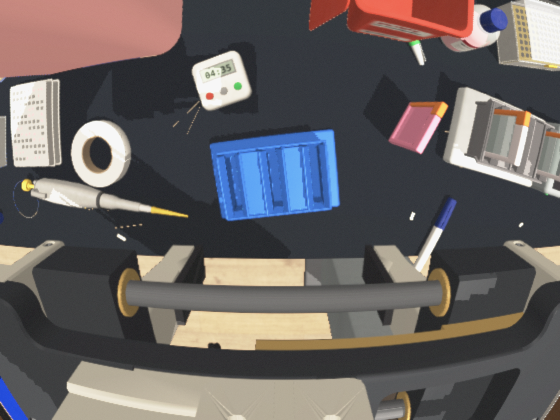

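View pics/wr.png

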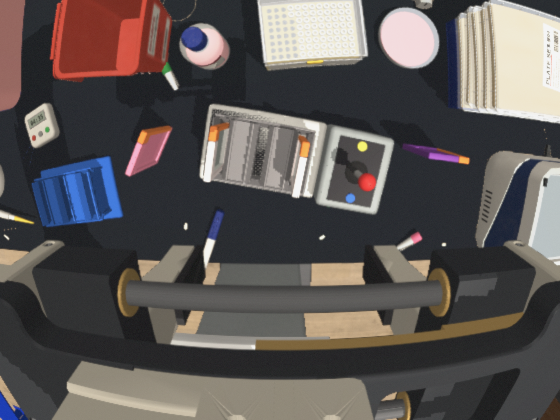

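The wrist views show the carrier at (275,175) in wc.png. In wr.png the reader is at (260,150), with plates in the left slot (orange top corner at 215,135) and the right slot (303,148). The centre slot is empty and the ball is at (368,183). I'll crop in for sub-pixel corners.

```bash
python3 - <<'E'
import cv2
a=cv2.imread('pics/wr.png')[95:220,195:395];cv2.imwrite('pics/wr4.png',cv2.resize(a,None,fx=4,fy=4,interpolation=cv2.INTER_CUBIC))
a=cv2.imread('pics/wc.png')[120:230,200:350];cv2.imwrite('pics/wc5.png',cv2.resize(a,None,fx=5,fy=5,interpolation=cv2.INTER_CUBIC))
E
```

```text
(no output)
```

View pics/wr4.png

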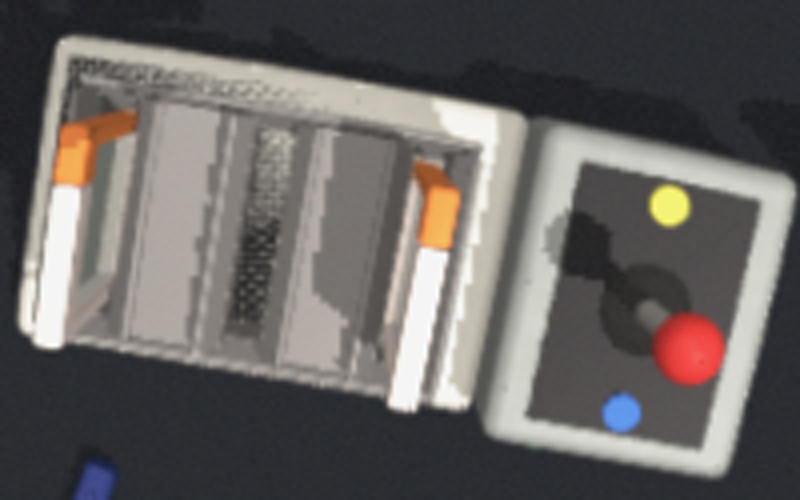

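View pics/wc5.png

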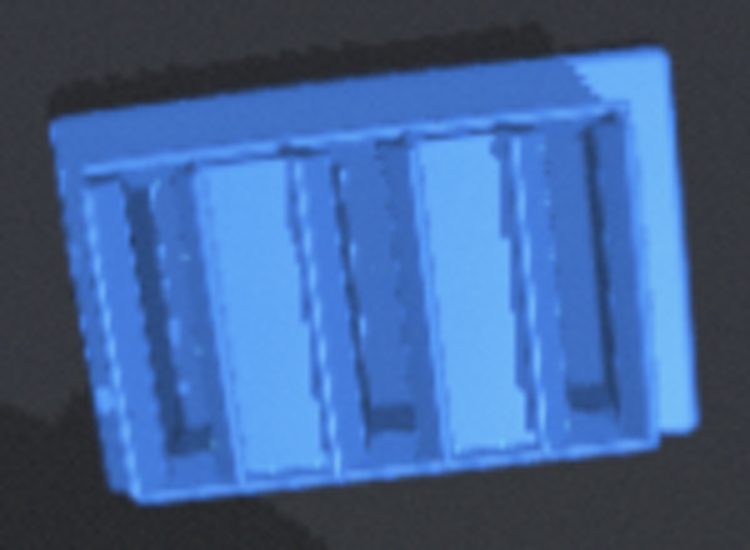

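```bash
cat > fit.py <<'E'
from h import *
import json
from scipy.optimize import least_squares
def fit(img,pts,x0,n='wrist'):
    st=json.load(open(f'pics/{img}.json')) if n=='wrist' else None
    def res(v):
        c,s=np.cos(v[2]),np.sin(v[2]); o=[]
        for uv,(x,y,z) in pts: o+=list(w2pix(n,[v[0]+c*x-s*y,v[1]+s*x+c*y,z],st)-uv)
        return np.array(o)
    r=least_squares(res,x0,x_scale=[10,10,.1]); return r.x,res(r.x).reshape(-1,2)
E
python3 - <<'E'
from fit import *
cr=lambda p:(195+(p[0]+.5)/4-.5,95+(p[1]+.5)/4-.5)
P=[(cr((81,130)),(30,48,125)),(cr((49,347)),(-30,48,125)),(cr((441,186)),(30,-48,125)),(cr((403,411)),(-30,-48,125)),
(cr((670,206)),(34,-123,60)),(cr((621,412)),(-34,-123,60)),(cr((689,349)),(0,-123,117))]
v,r=fit('wr',P,[500,-37,-.15]);print('reader',v,'\n',r)
st=json.load(open('pics/wc.json'))
cc=lambda p:(200+(p[0]+.5)/5-.5,120+(p[1]+.5)/5-.5)
L=[pix2w('wrist',cc(p),53,st)[:2] for p in [(85,172),(625,105),(655,440),(140,500)]]
L=np.array(L);print(L,L.mean(0),np.linalg.norm(L-np.roll(L,-1,0),axis=1))
d=L[0]+L[3]-L[1]-L[2];print('yaw',np.arctan2(-d[0],d[1]))
for z in(0,8):
  B=np.array([pix2w('wrist',cc(p),z,st)[:2] for p in [(52,120),(665,48),(697,432)]]);print(z,B,(B[0]+B[2])/2,np.linalg.norm(np.diff(B,axis=0),axis=1))
E
```

```text
reader [502.265 -43.354  -0.181] 
 [[-0.61  -0.886]
 [-0.285  0.591]
 [ 1.255  0.893]
 [-0.306  0.123]
 [-0.243 -0.397]
 [ 0.011 -0.315]
 [ 0.064 -0.083]]
[[474.844 332.362]
 [489.318 213.047]
 [412.612 203.769]
 [397.813 323.209]] [443.647 268.097] [120.19   77.265 120.354  77.573]
yaw 0.1219955095655686
0 [[481.373 351.676]
 [499.048 196.517]
 [398.425 184.515]] [439.899 268.095] [156.162 101.337]
8 [[482.179 349.834]
 [499.508 197.719]
 [400.858 185.951]] [441.519 267.892] [153.099  99.349]
```

```bash
cat >> h.py <<'E'
RD=np.array([502.3,-43.4,-.181])
def fr(p,F=RD):
    c,s=np.cos(F[2]),np.sin(F[2]); return [F[0]+c*p[0]-s*p[1],F[1]+s*p[0]+c*p[1],p[2]]
def force(F=RD):
    f=bot.read_state()['contact_force']; c,s=np.cos(F[2]),np.sin(F[2])
    return np.array([c*f[0]+s*f[1],-s*f[0]+c*f[1],f[2]])
def lever(sgn):
    """push the lever ball to the yellow (+1) or blue (-1) dot, hold, back off"""
    q=down(RD[2]); bot.move_gripper(0)
    bot.move_ptp(fr((-48*sgn,-123,190)),q); bot.line_to(fr((-48*sgn,-123,104)),120); bot.pause(.2)
    f0=force(); bot.line_to(fr((4*sgn,-123,104)),60)
    for x in np.arange(5,16,1.):
        bot.line_to(fr((x*sgn,-123,104)),20); bot.pause(.1); f=force()-f0; print(x,f)
        if abs(f[0])>8: break
    for n in('scene','top'): cv2.imwrite(f'pics/lev{n}{sgn}.png',bot.camera(n)[:,:,::-1])
    bot.pause(1.3); print('end',force()-f0)
    bot.line_to(fr((-48*sgn,-123,104)),100); bot.line_to(fr((-48*sgn,-123,190)),200); print(bot.read_state()['t'])
E
python3 - <<'E'
from h import *
lever(1)
a=cv2.imread('pics/levscene1.png')[220:320,230:390];cv2.imwrite('pics/l1.png',cv2.resize(a,None,fx=4,fy=4))
E
```

```text
5.0 [-4.617  0.424 -3.301]
6.0 [-5.072  2.213 -3.844]
7.0 [-4.932  1.188 -3.595]
8.0 [-5.982  1.437 -3.283]
9.0 [-6.239  1.53  -2.755]
10.0 [-5.525  2.277 -3.064]
11.0 [-5.707  1.746 -2.786]
12.0 [-6.351  1.757 -3.725]
13.0 [-7.413  2.266 -3.599]
14.0 [-10.419   2.727  -1.289]
end [-10.213   2.683  -0.13 ]
14.225
```

View pics/l1.png

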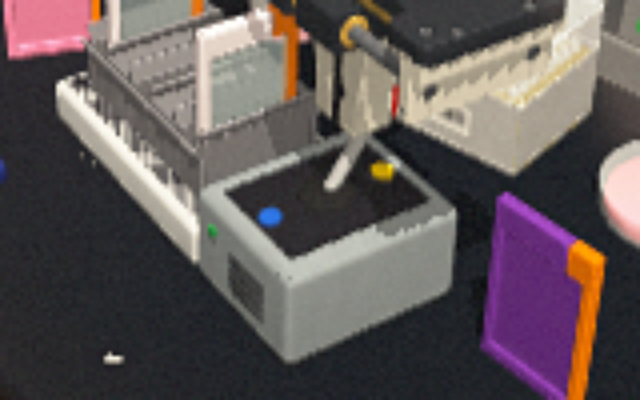

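The lever stem leans fully to the yellow side, and the force rise shows it reached the stop. Next, reversing plate 1.

```bash
cat >> h.py <<'E'
def grasp(p,yaw,zc,F=RD):
    """p: (x,y) in frame F; zc: plate centre height; grips 28 mm above the centre"""
    z=zc+28-19; q=down(yaw); bot.move_gripper(30)
    bot.move_ptp(fr((*p,z+80),F),q); bot.line_to(fr((*p,z),F),150); bot.pause(.2); f0=force(F)
    bot.move_gripper(0,20); bot.pause(.2); print('grip w',bot.read_state()['width'],'df',force(F)-f0)
def insert(p,zc,F=RD,lim=12,release=True):
    """straight down from above to plate centre height zc, step-wise with force check"""
    z=zc+28-19; bot.line_to(fr((*p,z+52),F),100); bot.pause(.2); f0=force(F)
    for dz in list(range(48,0,-4))+[2,0]:
        bot.line_to(fr((*p,z+dz),F),60); f=force(F)-f0
        if np.abs(f).max()>3: print('  dz',dz,f)
        if f[2]>lim and dz>2: print('STUCK',dz); return False
        if f[2]>lim: break
    bot.pause(.2); print('seat f',force(F)-f0,bot.read_state()['width'])
    if release: bot.move_gripper(30); bot.line_to(fr((*p,z+80),F),200)
    return True
def reverse(y):
    grasp((0,y),RD[2],77.5); z=77.5+9; bot.line_to(fr((0,y,z+75)),150)
    q=bot.read_state()['joint_pos'].copy(); q[5]+=-np.pi if q[5]>0 else np.pi; bot.move_joints(q)
    s=bot.read_state(); print('turned',s['tcp_pos'],fr((0,y,z+75)),s['width'],s['t'])
    bot.move_ptp(fr((0,y,z+75)),down(RD[2]+np.pi))
    return insert((0,y),77.5)
E
python3 - <<'E'
from h import *
print(reverse(48)); print(bot.read_state()['t'])
bot.move_ptp(fr((-20,-20,330)),down(RD[2])); bot.pause(.3)
cv2.imwrite('pics/r1.png',cv2.resize(bot.camera('wrist')[80:230,180:420,::-1],None,fx=3,fy=3))
E
```

```text
grip w 7.743802046562088 df [-2.338 -0.644  2.371]
turned [510.242   3.695 160.566] [np.float64(510.94063971711324), np.float64(3.8158802234909643), 161.5] 7.89116086579718 20.5833
seat f [1.2   0.269 1.551] 7.866489962028151
True
26.2917
```

View pics/r1.png

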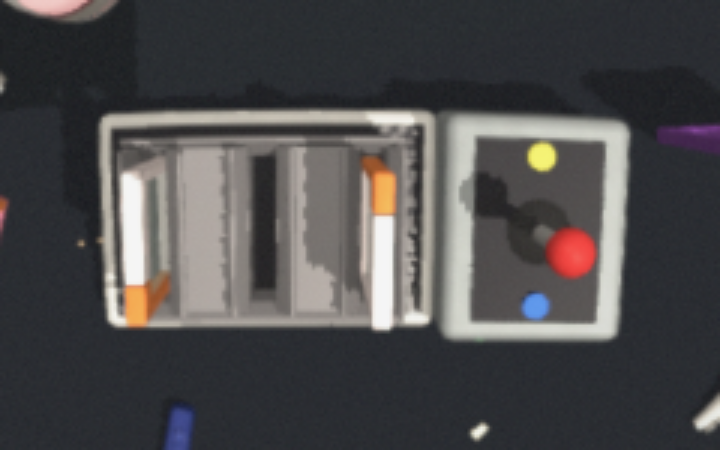

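The left plate is seated with its orange edge on the near side. Next is the right plate, then the blue lever, then a fresh look at the carrier.

```bash
python3 - <<'E'
from h import *
import json
assert reverse(-48)
bot.move_ptp(fr((-20,-20,330)),down(RD[2])); bot.pause(.3)
a=cv2.resize(bot.camera('wrist')[80:230,180:420,::-1],None,fx=2.5,fy=2.5)
cv2.imwrite('pics/r2.png',a)
E
```

```text
grip w 8.039794358793896 df [-0.525  0.001  2.194]
turned [493.053 -90.531 160.596] [np.float64(493.6593602828868), np.float64(-90.61588022349096), 161.5] 7.930478648419306 35.1833
seat f [0.796 0.024 0.533] 7.612622654313941
```

View pics/r2.png

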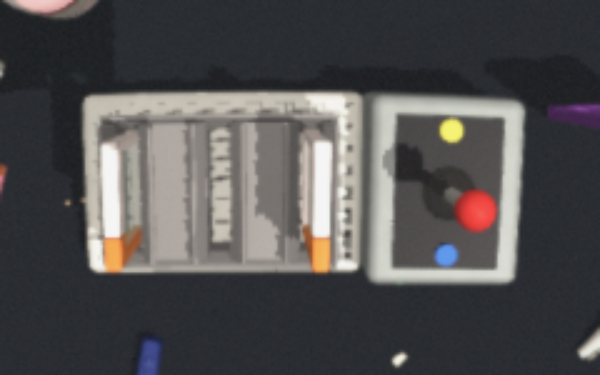

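Both plates are reversed, with orange at (113,253) and (320,253) on the near side. Now the blue lever, then the carrier.

```bash
python3 - <<'E'
from h import *
import json
lever(-1)
c=[441,268]
bot.move_ptp([c[0]-20,c[1],250],down(.118)); bot.pause(.3); st=bot.read_state(); im=bot.camera('wrist')
cv2.imwrite('pics/wd.png',im[:,:,::-1]); json.dump({k:np.asarray(st[k]).tolist() for k in('tcp_pos','eef_rot','t')},open('pics/wd.json','w'))
h=cv2.cvtColor(im,cv2.COLOR_RGB2HSV); m=cv2.inRange(h,(100,120,60),(125,255,255)); m[245:]=0
k,l,s,ce=cv2.connectedComponentsWithStats(m); i=1+s[1:,4].argmax(); x,y,w,hh,_=s[i]; print(s[i],st['t'])
a=im[y-8:y+hh+8,x-8:x+w+8,::-1]; print('off',x-8,y-8); a=cv2.resize(a,None,fx=5,fy=5,interpolation=cv2.INTER_CUBIC);print(a.shape);cv2.imwrite('pics/wd5.png',a)
a=cv2.imread('pics/levscene-1.png')[220:320,230:390];cv2.imwrite('pics/l2.png',cv2.resize(a,None,fx=4,fy=4))
E
```

```text
5.0 [ 4.83   1.157 -2.152]
6.0 [ 4.35   1.491 -4.343]
7.0 [ 4.957  2.193 -4.106]
8.0 [ 6.19   2.154 -4.783]
9.0 [ 5.449  1.086 -4.419]
10.0 [ 5.615  0.381 -4.391]
11.0 [ 6.682  1.49  -4.01 ]
12.0 [ 5.724  1.952 -2.987]
13.0 [ 6.76   1.121 -4.684]
14.0 [ 7.657  0.485 -4.461]
15.0 [10.477 -0.405 -6.179]
end [ 9.813 -0.276 -7.252]
54.0167
[  216    95   128    82 10115] 55.9917
off 208 87
(490, 720, 3)
```

View pics/wd5.png

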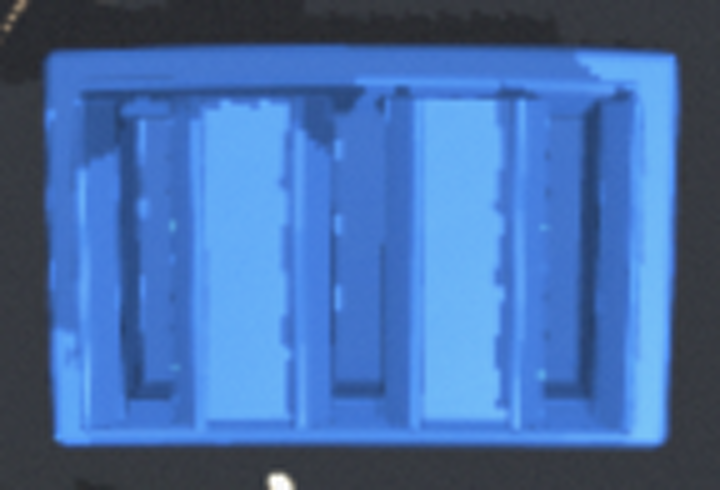

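View pics/l2.png

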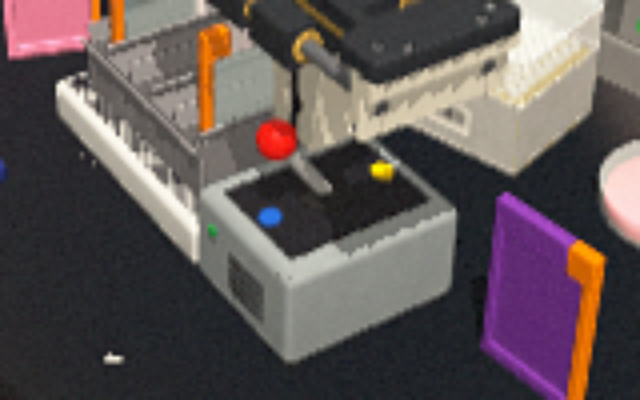

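The lever leans fully to the blue dot. The carrier is seen squarely, with base corners (48,55), (677,55), (665,443), (57,441) and lip corners (82,92), (632,92), (635,432), (82,430).

```bash
python3 - <<'E'
from fit import *
cc=lambda p:(208+(p[0]+.5)/5-.5,87+(p[1]+.5)/5-.5)
B=[(cc((48,55)),(50,78,0)),(cc((677,55)),(50,-78,0)),(cc((665,443)),(-50,-78,0)),(cc((57,441)),(-50,78,0))]
L=[(cc((82,92)),(38.6,60,53)),(cc((632,92)),(38.6,-60,53)),(cc((635,432)),(-38.6,-60,53)),(cc((82,430)),(-38.6,60,53))]
C=[(cc((335,395)),(-33,6,8)),(cc((385,395)),(-33,-6,8))]
for S in(B,L,B+L+C):
    v,r=fit('wd',S,[441,268,.12]);print(v);print(r.round(1).tolist())
E
```

```text
[468.363 276.617   0.113]
[[0.3, -0.3], [-0.4, -0.2], [-0.4, 0.2], [0.5, 0.2]]
[469.529 276.97    0.115]
[[-0.2, -0.7], [0.5, -0.8], [-1.9, 0.6], [1.6, 0.8]]
[468.247 276.727   0.114]
[[0.1, -0.2], [-0.5, -0.1], [-0.5, 0.2], [0.5, 0.4], [-0.1, 0.4], [0.6, 0.5], [-1.9, 1.8], [1.7, 1.9], [0.2, -2.8], [-0.2, -2.8]]
```

The carrier was knocked: it now sits at (468.5, 276.8, 0.114). I'll carry the plates using this pose.

```bash
cat >> h.py <<'E'
CA=np.array([468.6,276.8,.114])
def carry(ys,yc):
    grasp((0,ys),RD[2],77.5); bot.line_to(fr((0,ys,205)),150)
    bot.move_ptp(fr((0,yc,205),CA),down(CA[2])); bot.line_to(fr((0,yc,125),CA),150)
    ok=insert((0,yc),55.5,CA,8); s=bot.read_state(); print(ok,s['t'],s['width']); return ok
E
python3 - <<'E'
from h import *
ok=carry(48,48)
if ok: bot.move_ptp([CA[0]-20,CA[1],270],down(CA[2])); bot.pause(.3)
im=bot.camera('wrist')[:,:,::-1]; cv2.imwrite('pics/c1.png',cv2.resize(im[70:210,160:400],None,fx=3,fy=3))
E
```

```text
grip w 7.816331611301942 df [-1.168 -0.185  2.094]
seat f [ 0.634 -0.006  1.199] 7.84803280538815
True 67.6583 29.82298778057967
```

View pics/c1.png

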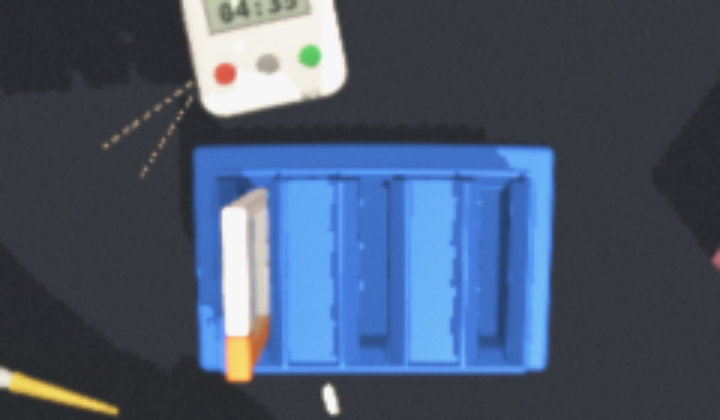

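The first plate is upright in the carrier's left slot, at (245,290). Now the second.

```bash
python3 - <<'E'
from h import *
import json
ok=carry(-48,-48)
if ok: bot.move_ptp([CA[0]-20,CA[1],270],down(CA[2])); bot.pause(.3)
st=bot.read_state(); json.dump({k:np.asarray(st[k]).tolist() for k in('tcp_pos','eef_rot','t')},open('pics/c2.json','w'))
im=bot.camera('wrist')[:,:,::-1]; a=cv2.resize(im[70:210,160:400],None,fx=3,fy=3)
for y in(48,-48):
  for x in(30,-30):
    for z,col in((103,(0,255,0)),(123,(255,0,255))):
      u=(w2pix('wrist',fr((x,y,z),CA),st)-[160,70]+.5)*3; cv2.circle(a,tuple(int(t) for t in u),3,col,-1)
b=cv2.imread('pics/scene0.png')*0; b=bot.camera('scene')[:,:,::-1][140:340,140:440]
a=np.vstack([a[:420],np.zeros((0,720,3),np.uint8)]); cv2.imwrite('pics/c2.png',a); cv2.imwrite('pics/s2.png',cv2.resize(b,None,fx=2.5,fy=2.5))
E
```

```text
grip w 7.739597364584734 df [-0.425 -0.407  2.821]
seat f [ 0.439 -0.9    0.276] 7.939921986592168
True 80.0083 29.946828720688764
```

View pics/c2.png

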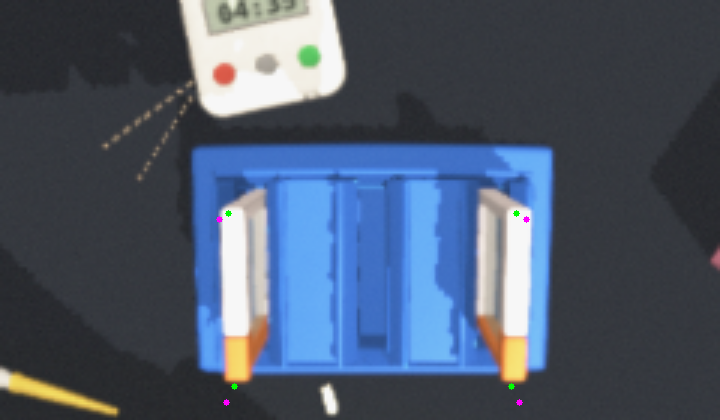

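View pics/s2.png

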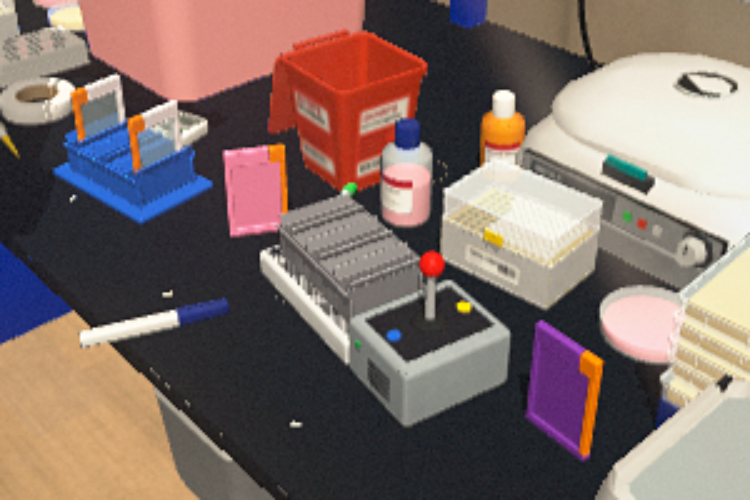

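The plate tops match the seated height (103 mm markers). The reader is empty, the lever upright, and the bottle and dish untouched.

```bash
python3 -c "
from plant import bot
print(bot.close_job())"
```

```text
the job is handed in; nothing more can be done
None
```

The job is handed in: there were two plates, both reversed in the reader between the yellow and blue lever holds, and both now stand fully down in the blue carrier (which had been knocked aside, so I located it again), with the bottle and dish undisturbed.

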